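# Pack the two-tier desk caddy from the bottom up

## Task

Pack the desk caddy from the bottom up, in this order: the charger into the empty bottom bin, the tray squarely on top of the bin with its foot down inside the rim, the eraser flat in the tray's smaller compartment, the pen cup upright in its larger compartment, and last the board marker upright in the pen cup. Leave the memory stick and the calculator where they lie.

Things in the scene. Friction and masses are not known exactly. Their poses are not given: they have to be found in the camera images.
- caddy_bin: Open empty grey desk bin, fixed to the desk. Outside 200 x 140 x 46 mm high, walls 5 mm, floor 4 mm thick; inside 190 x 130 mm, 42 mm deep. Origin: centre of its underside; x along the 200 mm side, y along the 140 mm side, z up. The same both ways round.
- caddy_tray: Loose grey tray 200 x 140 mm, up to 0.45 kg. Origin: centre of its foot's underside, x along 200 mm. Foot 176 x 116 x 6 mm has 7 mm play a side in the bin, either way round; seated, origin 40 mm over the bin's. Walls 5 mm thick, to z = 26. Divider and grip bar at x = +15 mm, both 12 mm thick in x: divider along all of y, to z = 26; bar 60 mm long in y (y = 0 mid), to z = 54. Hangs level by the bar.
- tray_small (a point): Centre of the floor of the tray's smaller compartment, at tray x = +58, y = 0, z = 10 mm. The compartment is 74 mm long in tray x and 130 mm in tray y. Axes as the tray's.
- tray_large (a point): Centre of the floor of the tray's larger compartment, at tray x = -43, y = 0, z = 10 mm. The compartment is 104 mm long in tray x and 130 mm in tray y. Axes as the tray's.
- pen_cup: Empty round dark-metal pen cup standing upright, straight-sided, 60 mm outside diameter, 55 mm high, wall 3 mm, bottom 4 mm thick (inside diameter 54 mm). Origin: centre of its underside; z up.
- board_marker: Chunky board marker standing on its flat end, cap up: white barrel with a black cap, a cylinder 27 to 28 mm in diameter and 95 mm high, the cap being the upper 35 mm. Origin: centre of its underside; z up.
- charger: White charger block lying flat; body 60 x 46 x 27 mm high, from x = -38 to +22 mm and y = -23 to +23 mm of its origin, with small metal pins running on to x = +39 mm. Origin: on its underside; x along its length, y across its 46 mm width, z up.
- eraser: Eraser lying flat, white and blue, 46 x 21 x 13 mm high. Origin: centre of its underside; x along the 46 mm length, y across the 21 mm width, z up.
- usb_stick: Bystander, to be left alone: memory stick with a red cover, 55 x 19 x 9 mm, lying flat. Origin: centre of its underside, x along its length.
- calculator: Bystander, to be left alone: grey desk calculator, 140 x 80 x 17 mm, lying flat. Origin: centre of its underside, x along its length.
Mind the look-alikes: they are no part of the job. Of the things shaped like the pen_cup, the metal one is meant.

How it is judged (in metres and radians):
On the way, in this order (a step that is already met when the one before it is completed fails the run):
1. the charger lies in the bin (x of charger in the frame of caddy_bin between -0.09 and 0.09 m and y of charger in the frame of caddy_bin between -0.06 and 0.06 m and z of charger in the frame of caddy_bin between 0 and 0.012 m and linear speed of charger below 0.05 m/s), for 0.2 s.
2. the tray sits on the bin, its foot inside the rim (x of caddy_tray in the frame of caddy_bin between -0.009 and 0.009 m and y of caddy_tray in the frame of caddy_bin between -0.009 and 0.009 m and z of caddy_tray in the frame of caddy_bin between 0.036 and 0.044 m and angle between the x axis of caddy_tray and the x axis of caddy_bin, either way round below 0.15 rad and angle between caddy_tray's own z axis and vertical below 0.05 rad and linear speed of caddy_tray below 0.05 m/s), for 0.2 s.
3. the eraser lies flat in the smaller compartment of the tray (x of eraser in the frame of caddy_tray between 0.026 and 0.09 m and y of eraser in the frame of caddy_tray between -0.06 and 0.06 m and z of eraser in the frame of caddy_tray between 0.006 and 0.014 m and angle between eraser's own z axis and vertical below 0.1 rad and linear speed of eraser below 0.05 m/s), for 0.2 s.
4. the pen cup stands in the larger compartment of the tray (x of pen_cup in the frame of caddy_tray between -0.068 and -0.018 m and y of pen_cup in the frame of caddy_tray between -0.038 and 0.038 m and z of pen_cup in the frame of caddy_tray between 0.006 and 0.014 m and angle between pen_cup's own z axis and vertical below 0.07 rad and linear speed of pen_cup below 0.05 m/s), for 0.2 s.
5. the board marker stands in the pen cup (horizontal distance between board_marker and pen_cup below 0.018 m and z of board_marker in the frame of pen_cup between 0 and 0.009 m and angle between board_marker's own z axis and vertical below 0.1 rad and linear speed of board_marker below 0.05 m/s), for 0.2 s.
At the end, for the whole second after the job is handed in: Charger on the bin floor; tray seated on the bin (9 mm, 0.15 rad either way round, level); eraser flat in the smaller compartment; cup upright in the larger one; board marker on the cup's bottom, upright within 0.1 rad and 18 mm of its axis; all released, at rest (x of charger in the frame of caddy_bin between -0.09 and 0.09 m and y of charger in the frame of caddy_bin between -0.06 and 0.06 m and z of charger in the frame of caddy_bin between 0 and 0.012 m and x of caddy_tray in the frame of caddy_bin between -0.009 and 0.009 m and y of caddy_tray in the frame of caddy_bin between -0.009 and 0.009 m and z of caddy_tray in the frame of caddy_bin between 0.036 and 0.044 m and angle between the x axis of caddy_tray and the x axis of caddy_bin, either way round below 0.15 rad and angle between caddy_tray's own z axis and vertical below 0.05 rad and x of eraser in the frame of caddy_tray between 0.026 and 0.09 m and y of eraser in the frame of caddy_tray between -0.06 and 0.06 m and z of eraser in the frame of caddy_tray between 0.006 and 0.014 m and angle between each of eraser, board_marker's own z axis and vertical below 0.1 rad and x of pen_cup in the frame of caddy_tray between -0.068 and -0.018 m and y of pen_cup in the frame of caddy_tray between -0.038 and 0.038 m and z of pen_cup in the frame of caddy_tray between 0.006 and 0.014 m and angle between pen_cup's own z axis and vertical below 0.07 rad and horizontal distance between board_marker and pen_cup below 0.018 m and z of board_marker in the frame of pen_cup between 0 and 0.009 m and linear speed of each of caddy_tray, pen_cup, board_marker, charger, eraser below 0.02 m/s); the robot touches nothing.
It fails at once if the memory stick is moved by more than 25 mm (distance of usb_stick from where it was at the start of the episode above 0.025 m).
It fails at once if the calculator is moved by more than 25 mm (distance of calculator from where it was at the start of the episode above 0.025 m).
It also fails if it takes over 122 s, if anything falls off the work surface, if the arm or the gripper's body presses on something with over 40 N, if the wrist force passes 120 N, or if a joint passes its speed limit or range.

## Robot

A 6-joint arm with a two-finger parallel gripper is mounted at the origin on a cart in front of the work surface, level with it; the furniture and walls round the work are solid. World frame = base frame: x ahead of the robot, y to its left, z up, the work surface at z = 0. Lengths are in m, angles in degrees, forces in N, time in s.
With the tool pointing down it reaches from about 0.425 to 1.125 m from the base axis. Payload 14.9 kg.
Tool frame: the origin (TCP) lies between the finger pads; the fingertips stand 14 mm ahead of it and the grasp point (between the pads) lies 5 mm behind it (arm.tip_extent is the z of the fingertips in the tool frame, in m); z points along the fingers, y is the line along which they close (so a half turn about z gives the same grasp; the last joint's range is limited). The gripper opens to 91 mm and grips with 3 to 60 N. Pads are 32 mm wide; open, the fingers measure 118 mm over their backs; the gripper's body (76 mm by 178 mm) begins 60 mm behind the grasp point.
Start: joints at [-78.57, 21.709, 99.362, -0, 58.929, -1.908], TCP at [0.161, -0.681, 0.228] pointing down, gripper open.
Joint ranges: [-158.91, 158.91], [-42.39, 125.64], [0.06, 152.35], [-60.88, 240.88], [17.5, 164.5], [-176.32, 176.32]. Speed limits (degrees/s): [108.29, 108.29, 136.94, 180, 180, 180].

## Interface

Orientations are given as [roll, pitch, yaw] about the fixed x, y, z axes, in that order (R = Rz(yaw) Ry(pitch) Rx(roll)).
In Python, from rig import arm gives the robot as it stands. The module is installed in compiled form; this text tells all that it offers.
- The arm moves only by the tool drive_tool, never from a script. Its argument "increments" is text: rows parted by semicolons, each of 5 numbers parted by spaces: the shift along the tool's x, y, z in m, then the turn about the tool's z in rad, then the closure, from -1 (fully open) to 1 (shut), so that 0 is half open. A call has 1 to 8 rows; each row is the pose to reach, as a shift and turn from the pose commanded when the call began, along the tool's axes at that moment; what a row does not reach only later rows make up. A row lasts 1/10 s, in which the tool goes at most 50 mm and 8.59 degrees, less where a joint would pass 70% of its speed; a pose out of reach is approached as far as the arm can. A call with a gripper value outside its range is refused whole. The fingers move at their own pace and stop on an object; the grip force is fixed at half the most. Time passes only in rows, so rows that repeat a pose let the fingers close. It gives the time, the measured TCP pose, the force, the opening and the grip force at its end, in the units of the state.
- arm.observe(): the state, without advancing time (a new reading comes with each control period).
- arm.get_image(name): name is "scene" or "side" or "wrist"; returns (picture, depth): 420x560x3 uint8, red, green, blue; 420x560 float32, m along the optical axis (not along the pixel's ray), 0 where there is no reading.
- arm.calibration(name): a dict with "mtx" (3x3 intrinsics, pixels), "R" (3x3) and "t" (3): a world point X has camera coordinates R X + t; the wrist camera has in their place "hand_eye" (4x4, takes a point from camera to tool coordinates, whose origin is the TCP and whose axes are the flange's). Camera axes: x right, y down, z forward; pixel columns grow to the right and rows downward; lengths in m; the calibration is good to about 2 mm. A picture is of the moment at which its call begins: read the wrist's pose just before it. calibration takes no time and is no camera call.
- arm.hand_in(): hands the job in; it is judged then, once.
The state is a dict: "time_s": time; "q": joint angles; "joint_vel": joint speeds; "effort": joint torques, N m; "position": TCP position; "eef_rot": TCP orientation; "force": force on the tool from outside, world axes, zero at the start; "moment": the same for the moment, N m; "grip_width": opening from 0.0 (shut) to 1.0 (fully open); "grasp_force": force on a finger pad.
Only numpy, scipy, OpenCV 4.12 (cv2) and the standard library are available. Lean on these libraries where they do the work, as an engineer would, in place of code of your own. Each camera call takes 0.05 s, during which the arm holds its last target. There are 200 camera calls.

## Working session

There is one attempt and no reset: what is moved stays moved. The work goes in short steps, Python scripts to look and compute and a tool call to move; the robot and the scene stay as the last step left them, time stands still between calls to the robot, and variables do not carry over. Pictures are saved under pics/ and viewed, at most 14 in all, crops included, and the job is handed in when it is done.

Besides the shell and the picture viewer there is one more tool, called after ">>>" as name(argument=value, ...) on one line, values as JSON. drive_tool: Moves the arm, as the interface text tells. Its arguments: {"type":"object","properties":{"increments":{"type":"string"}},"required":["increments"]}

```bash
mkdir -p pics
cat > h.py <<'E'
import numpy as np, cv2
from rig import arm
from scipy.spatial.transform import Rotation as Ro
def cam(name):
    s=arm.observe(); img,d=arm.get_image(name); c=arm.calibration(name); K=np.array(c["mtx"])
    if name=="wrist":
        T=np.eye(4);T[:3,:3]=Ro.from_euler('xyz',s["eef_rot"],degrees=True).as_matrix();T[:3,3]=s["position"]
        M=T@np.array(c["hand_eye"]);
    else:
        M=np.eye(4);R=np.array(c["R"]);M[:3,:3]=R.T;M[:3,3]=-R.T@np.array(c["t"])
    return img,d,K,M
def cloud(d,K,M):
    v,u=np.mgrid[:d.shape[0],:d.shape[1]]
    P=np.stack([(u-K[0,2])/K[0,0]*d,(v-K[1,2])/K[1,1]*d,d],-1)@M[:3,:3].T+M[:3,3]
    P[d<=0]=np.nan; return P
def ray(u,v,z,K,M):
    r=M[:3,:3]@np.array([(u-K[0,2])/K[0,0],(v-K[1,2])/K[1,1],1]); return M[:3,3]+r*(z-M[2,3])/r[2]
def save(name,img): cv2.imwrite("pics/"+name,cv2.cvtColor(img,cv2.COLOR_RGB2BGR))
E
python3 - <<'E'
from h import *
print(arm.observe())
for n in("scene","side","wrist"):
    i,d,K,M=cam(n); save(n+"0.png",i); np.savez(n+"0.npz",i=i,d=d,K=K,M=M); print(n,M.round(3).tolist(),K[0].round(0),(d>0).mean())
E
```

```text
{'time_s': 0.0, 'q': array([-7.85710706e+01,  2.17393877e+01,  9.93946259e+01, -7.93384685e-04,
        5.89305450e+01, -1.90841511e+00]), 'joint_vel': array([-0.03826938, -0.04845206, -0.02334435,  0.0236352 , -0.1047359 ,
       -0.1750195 ]), 'effort': array([-3.80363388e-03, -7.63723040e+01, -4.34379172e+01,  6.50603045e-02,
        4.23882203e-02, -9.83315454e-05]), 'position': array([ 0.16138906, -0.68074891,  0.2272861 ]), 'eef_rot': array([-1.79935454e+02, -1.47120220e-03,  1.33377535e+01]), 'force': array([0.08609221, 0.18984604, 0.32503965]), 'moment': array([-0.00532666,  0.00676777, -0.02965622]), 'grasp_force': 0.0, 'grip_width': 0.9991148309277895}
scene [[-0.86, -0.187, 0.475, 0.017], [-0.511, 0.344, -0.788, 0.704], [-0.016, -0.92, -0.392, 0.453], [0.0, 0.0, 0.0, 1.0]] [416.   0. 276.] 0.985297619047619
side [[0.957, -0.088, 0.278, 0.058], [-0.291, -0.36, 0.887, -1.512], [0.022, -0.929, -0.369, 0.61], [0.0, 0.0, 0.0, 1.0]] [480.   0. 269.] 0.9960714285714286
wrist [[0.231, -0.934, -0.272, 0.239], [-0.973, -0.222, -0.065, -0.663], [0.0, 0.28, -0.96, 0.384], [0.0, 0.0, 0.0, 1.0]] [375.   0. 278.] 0.9959736394557823
```

View pics/scene0.png

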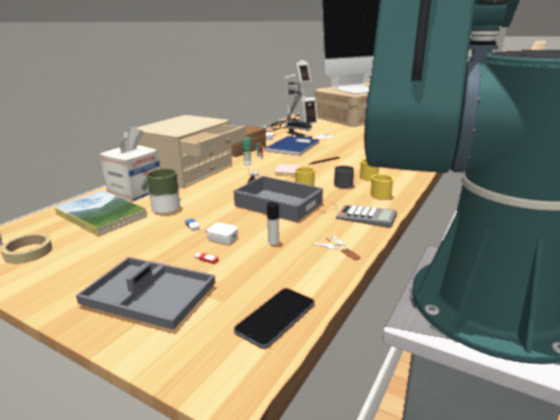

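View pics/side0.png

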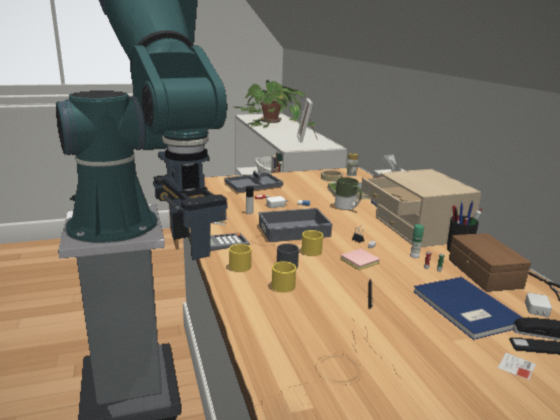

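Scene view: tray (148,290), bin (278,197), charger (222,233), eraser (193,224), stick (206,257), marker (273,224), dark cup (344,177), calculator (367,215). The side view has the same things around the bin at (295,225) and the cup at (288,256).

Run:
```python
from h import *
S={}
for n in("scene","side"):
    z=np.load(n+"0.npz"); P=cloud(z["d"],z["K"],z["M"]); S[n]=(z["i"],P)
R={"scene":dict(tray=(75,255,220,325),bin=(230,175,327,222),charger=(203,220,242,247),eraser=(183,215,203,232),usb=(193,250,220,265),marker=(264,198,283,248),calc=(335,203,398,228),cup=(332,164,357,190),phone=(232,285,318,346)),
"side":dict(tray=(222,168,286,192),bin=(255,208,333,242),charger=(264,194,288,209),eraser=(295,197,313,208),marker=(243,184,257,216),cup=(274,244,302,270))}
for n in R:
  for k,(a,b,c,e) in R[n].items():
    P=S[n][1][b:e,a:c]; m=P[...,2]>0.005; Q=P[m]
    zt=np.percentile(Q[:,2],97); T=Q[Q[:,2]>(zt-0.006 if k not in("tray",) else .018)]
    r=cv2.minAreaRect((Q[:,:2]*1000).astype(np.float32)); t=cv2.minAreaRect((T[:,:2]*1000).astype(np.float32))
    print(n,k,"ztop %.3f"%zt,"all",np.round(r[0]),np.round(r[1]),round(r[2]),"top",np.round(t[0]),np.round(t[1]),round(t[2],1))
i=S["scene"][0]
a=cv2.resize(i[205:265,170:290],(800,400),interpolation=cv2.INTER_CUBIC); save("crop0.png",a)
```

```text
scene tray ztop 0.045 all [554. 242.] [202. 228.] 10 top [546. 284.] [202. 144.] 10.1
scene bin ztop 0.085 all [ 546. -172.] [238. 409.] 21 top [453.  -2.] [27. 24.] 40.0
scene charger ztop 0.026 all [572.  42.] [78. 46.] 6 top [564.  41.] [61. 45.] 7.6
scene eraser ztop 0.012 all [668.  27.] [22. 49.] 62 top [668.  27.] [22. 49.] 62.3
scene usb ztop 0.007 all [538. 133.] [52. 20.] 8 top [538. 133.] [52. 20.] 7.6
scene marker ztop 0.093 all [487. -66.] [ 45. 171.] 34 top [453.  -2.] [26. 23.] 40.0
scene calc ztop 0.015 all [ 315. -228.] [136.  84.] 6 top [ 312. -229.] [127.  84.] 7.1
scene cup ztop 0.052 all [ 454. -414.] [63. 61.] 81 top [ 454. -415.] [60. 61.] 74.5
scene phone ztop 0.008 all [314. 221.] [146.  71.] 83 top [314. 221.] [146.  71.] 82.7
side tray ztop 0.090 all [551. 173.] [222. 392.] 1 top [551. 171.] [222. 389.] 1.2
side bin ztop 0.053 all [ 551. -252.] [265. 203.] 89 top [ 549. -256.] [257. 199.] 88.0
side charger ztop 0.030 all [557.  63.] [ 80. 121.] 27 top [566.  31.] [60. 54.] 0.0
side eraser ztop 0.016 all [664.  13.] [37. 45.] 58 top [667.  19.] [24. 45.] 57.5
side marker ztop 0.096 all [492. 123.] [307.  51.] 76 top [458.  -7.] [31. 23.] 52.0
side cup ztop 0.056 all [ 437. -461.] [163.  59.] 68 top [ 436. -462.] [159.  57.] 67.9
```

View pics/crop0.png

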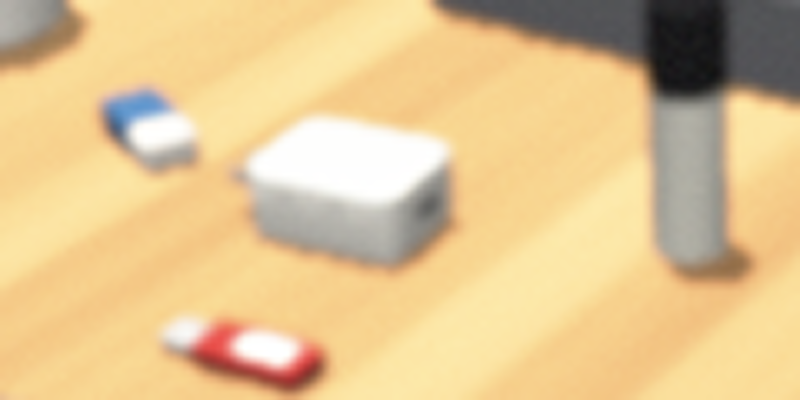

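The crop confirms it: charger at (350,185) with its pins on the left (+x), eraser (150,130), stick (245,350), marker (690,170). First I go over the bin, looking on the way.

>>> drive_tool(increments="0.25 -0.2 -0.05 0.05 -1;0.496 -0.407 -0.05 0.11 -1;0.496 -0.407 -0.05 0.11 -1;0.496 -0.407 -0.05 0.11 -1;0.496 -0.407 -0.05 0.11 -1;0.496 -0.407 -0.05 0.11 -1;0.496 -0.407 -0.05 0.11 -1;0.496 -0.407 -0.05 0.11 -1")

```text
time_s: 0.95
position: [0.4039, -0.3624, 0.2607]
eef_rot: [180.0, -0.0, 7.0]
force: [-0.2, -0.9, -0.5]
grip_width: 1.0
grasp_force: 0.0
```

```bash
cat >> h.py <<'E'
def go(x,y,z,yaw):
    s=arm.observe(); y0=s["eef_rot"][2]; R=Ro.from_euler('xyz',s["eef_rot"],degrees=True).as_matrix()
    d=R.T@(np.array([x,y,z])-s["position"]); t=-np.deg2rad((yaw-y0+180)%360-180)
    print("go",d.round(4),round(t,3),"at",s["position"].round(4),"yaw",round(y0,2),"grip",round(s["grip_width"],3),"t",s["time_s"],"F",s["force"].round(1))
E
python3 -c "
from h import *
go(.55,-.17,.278,7)"
```

```text
go [ 0.1686 -0.1731 -0.0173] 0.0 at [ 0.4039 -0.3624  0.2607] yaw 7.02 grip 1.0 t 0.95 F [-0.2 -0.9 -0.5]
```

>>> drive_tool(increments="0.17 -0.17 -0.017 0 -1;0.17 -0.17 -0.017 0 -1;0.17 -0.17 -0.017 0 -1;0.17 -0.17 -0.017 0 -1;0.17 -0.17 -0.017 0 -1;0.17 -0.17 -0.017 0 -1;0.17 -0.17 -0.017 0 -1;0.17 -0.17 -0.017 0 -1")

```text
time_s: 1.75
position: [0.5504, -0.1752, 0.2772]
eef_rot: [-180.0, 0.0, 7.0]
force: [-0.6, 0.2, -0.2]
grip_width: 0.998
grasp_force: 0.0
```

Run:
```python
from h import *
i,d,K,M=cam("wrist"); save("w1.png",i); np.savez("w1.npz",i=i,d=d,K=K,M=M)
go(.565,.041,.20,7.6)
P=cloud(d,K,M); m=(P[...,2]>.038)&(P[...,2]<.056)&(abs(P[...,0]-.55)<.16)&(abs(P[...,1]+.17)<.13)
Q=P[m]; print(len(Q),np.percentile(Q[:,2],[5,50,95]).round(3)); print(cv2.minAreaRect((Q[:,:2]*1000).astype(np.float32)))
```

```text
go [ 0.0409 -0.213   0.0773] -0.011 at [ 0.5503 -0.1754  0.2773] yaw 6.98 grip 1.0 t 1.8 F [ 0.5  0.4 -0.1]
4550 [0.04  0.045 0.046]
((552.9619750976562, -194.76051330566406), (144.45956420898438, 204.2486114501953), 87.86711120605469)
```

View pics/w1.png

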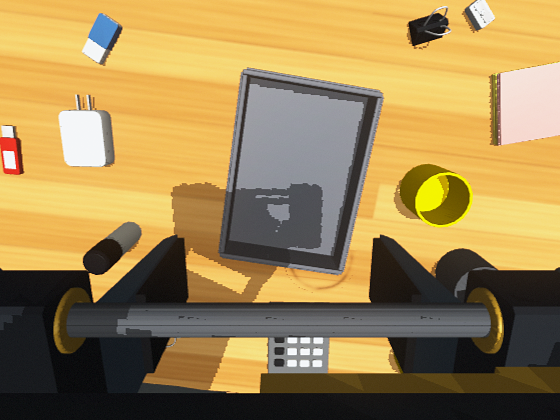

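The wrist view shows the bin (300,170), charger (85,137, pins up = +x), eraser (103,37), stick (10,150), marker (115,247), yellow cup (435,195). The bin measures 204x144 at (0.553,-0.195), yaw -2.1°, which fits its given size.

>>> drive_tool(increments="0.04 -0.213 0.06 -0.01 -1;0.04 -0.213 0.06 -0.01 -1;0.04 -0.213 0.06 -0.01 -1;0.04 -0.213 0.06 -0.01 -1;0.04 -0.213 0.06 -0.01 -1;0.04 -0.213 0.06 -0.01 -1;0.04 -0.213 0.06 -0.01 -1;0.04 -0.213 0.06 -0.01 -1")

```text
time_s: 2.6
position: [0.5648, 0.0403, 0.2179]
eef_rot: [180.0, -0.0, 7.5]
force: [0.3, -0.8, -1.2]
grip_width: 0.998
grasp_force: 0.0
```

```bash
cat >> h.py <<'E'
def rect(P,c,r,z0,z1,rz=None):
    m=(P[...,2]>z0)&(P[...,2]<z1)&(np.hypot(P[...,0]-c[0],P[...,1]-c[1])<r); Q=P[m]
    b=cv2.minAreaRect((Q[:,:2]*1000).astype(np.float32)); print(len(Q),"z",np.percentile(Q[:,2],[5,50,95]).round(4),np.round(b[0],1),np.round(b[1],1),round(b[2],1)); return Q
E
python3 - <<'E'
from h import *
z=np.load("w1.npz"); P=cloud(z["d"],z["K"],z["M"])
rect(P,(.565,.041),.05,.018,.035); rect(P,(.668,.027),.05,.008,.02)
i,d,K,M=cam("wrist"); save("w2.png",i); P=cloud(d,K,M)
rect(P,(.565,.041),.05,.018,.035); rect(P,(.668,.027),.05,.008,.02)
go(.565,.041,.017,7.6)
E
```

```text
2482 z [0.0229 0.0259 0.0273] [565.1  37.1] [60.  46.4] 5.8
1045 z [0.0094 0.0119 0.0133] [668.8  24.3] [22.7 46. ] 62.7
2916 z [0.0244 0.0262 0.0275] [567.4  38. ] [64.6 46.1] 5.5
1230 z [0.0105 0.0122 0.0136] [669.1  24.7] [21.5 45.9] 63.1
go [ 2.00e-04 -7.00e-04  2.01e-01] -0.002 at [0.5648 0.0403 0.218 ] yaw 7.51 grip 0.999 t 2.65 F [ 0.2 -0.6  0.1]
```

>>> drive_tool(increments="0 0.003 0.04 0.033 -1;0 0.003 0.08 0.033 -1;0 0.003 0.12 0.033 -1;0 0.003 0.15 0.033 -1;0 0.003 0.175 0.033 -1;0 0.003 0.19 0.033 -1;0 0.003 0.2 0.033 -1;0 0.003 0.201 0.033 -1")

```text
time_s: 3.45
position: [0.5649, 0.0382, 0.0162]
eef_rot: [-180.0, 0.0, 5.7]
force: [-0.1, -0.5, 1.3]
grip_width: 1.0
grasp_force: 0.0
```

>>> drive_tool(increments="0 0 0 0 0.2;0 0 0 0 0.2;0 0 0 0 0.2;0 0 0 0 0.2;0 0 0 0 0.2;0 0 0 0 0.2;0 0 0 0 0.2;0 0 0 0 0.2")

```text
time_s: 4.25
position: [0.5651, 0.0386, 0.0167]
eef_rot: [-180.0, -0.0, 5.7]
force: [-1.3, -0.1, 5.4]
grip_width: 0.502
grasp_force: 30.0
```

>>> drive_tool(increments="0 0 -0.04 0 0.2;0 0 -0.08 0 0.2;0 0 -0.12 0 0.2;0 0 -0.12 0 0.2;0 0 -0.12 0 0.2")

```text
time_s: 4.75
position: [0.5653, 0.0386, 0.1371]
eef_rot: [180.0, -0.1, 5.7]
force: [-0.1, -1.2, -1.2]
grip_width: 0.497
grasp_force: 30.0
```

Run:
```python
from h import *
go(.561,-.195,.13,-2)
```

```text
go [-0.0276  0.232   0.007 ] 0.135 at [0.5653 0.0386 0.1371] yaw 5.72 grip 0.497 t 4.75 F [-0.1 -1.2 -1.2]
```

>>> drive_tool(increments="-0.03 0.232 0 0.135 0.2;-0.03 0.232 0 0.135 0.2;-0.03 0.232 0 0.135 0.2;-0.03 0.232 0 0.135 0.2;-0.03 0.232 0 0.135 0.2;-0.03 0.232 0 0.135 0.2;-0.03 0.232 0 0.135 0.2;-0.03 0.232 0 0.135 0.2")

```text
time_s: 5.55
position: [0.5577, -0.1942, 0.1354]
eef_rot: [-180.0, 0.1, -2.0]
force: [-1.7, 0.2, -0.5]
grip_width: 0.498
grasp_force: 30.0
```

>>> drive_tool(increments="0 0 0.03 0 0.2;0 0 0.06 0 0.2;0 0 0.085 0 0.2;0 0 0.1 0 0.2;0 0 0.108 0 0.2;0 0 0.113 0 0.2;0 0 0.115 0 0.2;0 0 0.115 0 0.2")

```text
time_s: 6.35
position: [0.5586, -0.1953, 0.0221]
eef_rot: [180.0, -0.0, -2.0]
force: [-0.0, 0.2, -0.9]
grip_width: 0.505
grasp_force: 30.0
```

>>> drive_tool(increments="0 0 0 0 -0.3;0 0 0 0 -0.3;0 0 0 0 -0.3;0 0 0 0 -0.3;0 0 -0.03 0 -0.3;0 0 -0.07 0 -0.3;0 0 -0.12 0 -0.3;0 0 -0.16 0 -1")

```text
time_s: 7.15
position: [0.5585, -0.1953, 0.1841]
eef_rot: [180.0, -0.1, -2.0]
force: [1.1, 0.2, 0.2]
grip_width: 0.708
grasp_force: 0.0
```

>>> drive_tool(increments="0 0 -0.06 0 -1;0 -0.05 -0.06 0 -1;0 -0.1 -0.06 -0.15 -1;0 -0.15 -0.06 -0.3 -1;0 -0.2 -0.06 -0.45 -1;0 -0.25 -0.06 -0.6 -1;0 -0.3 -0.06 -0.75 -1;0 -0.35 -0.06 -0.9 -1")

```text
time_s: 7.95
position: [0.5702, 0.1557, 0.2418]
eef_rot: [180.0, -0.0, 49.9]
force: [0.6, -0.5, -0.5]
grip_width: 0.998
grasp_force: 0.0
```

Run:
```python
from h import *
i,d,K,M=cam("side"); P=cloud(d,K,M); z=[.553,-.195]
rect(P,z,.055,.022,.04)
go(.546,.284,.25,100)
```

```text
122 z [0.0285 0.0316 0.0336] [ 558.2 -198.4] [48.9 59.8] 87.1
go [ 0.0795 -0.0969 -0.0078] -0.862 at [0.5704 0.1611 0.242 ] yaw 50.58 grip 0.999 t 8.0 F [-2.2  3.6 -0. ]
```

>>> drive_tool(increments="0.02 -0.025 -0.01 -0.14 -1;0.04 -0.05 -0.01 -0.28 -1;0.06 -0.075 -0.01 -0.42 -1;0.08 -0.097 -0.01 -0.56 -1;0.08 -0.097 -0.01 -0.7 -1;0.08 -0.097 -0.01 -0.86 -1;0.08 -0.097 -0.01 -0.86 -1;0.08 -0.097 -0.01 -0.86 -1")

```text
time_s: 8.8
position: [0.5486, 0.2773, 0.2516]
eef_rot: [-180.0, -0.0, 98.6]
force: [-0.4, -0.6, -0.1]
grip_width: 0.996
grasp_force: 0.0
```

Run:
```python
from h import *
i,d,K,M=cam("wrist"); save("w3.png",i); np.savez("w3.npz",i=i,d=d,K=K,M=M); P=cloud(d,K,M)
rect(P,(.546,.284),.14,.022,.06); rect(P,(.546,.284),.1,.044,.06)
go(.546,.284,.25,100)
```

```text
4796 z [0.0234 0.0254 0.0532] [547.1 282.4] [200.5 139.9] 9.8
774 z [0.0493 0.0527 0.0543] [561.8 285.4] [12.7 59.2] 9.9
go [ 0.0071 -0.0016  0.0016] -0.025 at [0.5487 0.2772 0.2516] yaw 98.57 grip 1.004 t 8.85 F [-0.5  0.5  0. ]
```

View pics/w3.png

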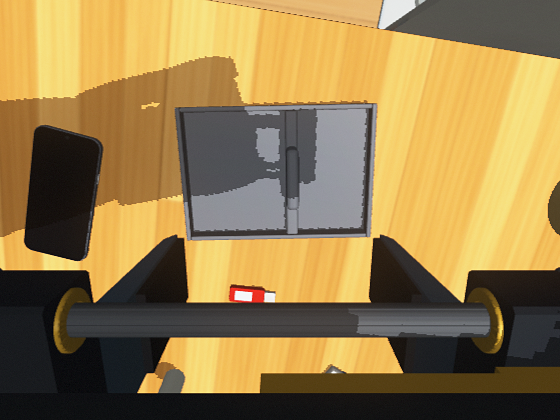

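The tray lies at (0.547,0.282), yaw 9.85°, and measures 200x140. The bar is on its +x side at (0.562,0.285), height 53 mm, pixel (292,178). Grasping the bar.

>>> drive_tool(increments="0.006 0.0142 0.04 -0.022 -1;0.006 0.0142 0.08 -0.022 -1;0.006 0.0142 0.12 -0.022 -1;0.006 0.0142 0.15 -0.022 -1;0.006 0.0142 0.18 -0.022 -1;0.006 0.0142 0.2 -0.022 -1;0.006 0.0142 0.212 -0.022 -1;0.006 0.0142 0.2156 -0.022 -1")

```text
time_s: 9.65
position: [0.5614, 0.2852, 0.035]
eef_rot: [-179.9, 0.0, 100.0]
force: [-0.5, 0.0, 1.7]
grip_width: 1.002
grasp_force: 0.0
```

>>> drive_tool(increments="0 0 0 0 1;0 0 0 0 1;0 0 0 0 1;0 0 0 0 1;0 0 0 0 1;0 0 0 0 1;0 0 0 0 1;0 0 0 0 1")

```text
time_s: 10.45
position: [0.5618, 0.2855, 0.036]
eef_rot: [-180.0, -0.0, 100.1]
force: [-0.6, -0.1, -0.1]
grip_width: 0.329
grasp_force: 0.0
```

>>> drive_tool(increments="0 0 -0.01 0 1;0 0 -0.03 0 1;0 0 -0.06 0 1;0 0 -0.09 0 1;0 0 -0.12 0 1;0 0 -0.15 0 1;0 0 -0.165 0 1;0 0 -0.165 0 1")

```text
time_s: 11.25
position: [0.5627, 0.286, 0.2033]
eef_rot: [179.8, -0.1, 100.1]
force: [0.5, 0.4, -0.5]
grip_width: 0.007
grasp_force: 0.0
```

Run:
```python
from h import *
i,d,K,M=cam("wrist"); P=cloud(d,K,M)
z=arm.observe()["position"]; rect(P,z[:2],.14,z[2]-.02,z[2]+.0); rect(P,z[:2],.14,z[2]-.017,z[2]-.004)
go(.568,-.1956,z[2],88)
```

```text
326 z [0.1902 0.1962 0.2009] [560.3 301.6] [19.5  4. ] 10.9
201 z [0.1899 0.1937 0.1968] [560.3 301.6] [18.2  3.8] 9.5
go [-4.748e-01 -7.830e-02 -3.000e-04] 0.211 at [0.562  0.2856 0.2014] yaw 100.09 grip 0.006 t 11.3 F [-0.3  0.  -0. ]
```

The fingers had not closed in time when I lifted. I'll re-measure the tray.

>>> drive_tool(increments="0 0 -0.04 0 -1;0 0 -0.05 0 -1;0 0 -0.05 0 -1;0 0 -0.05 0 -1;0 0 -0.05 0 -1;0 0 -0.05 0 -1;0 0 -0.05 0 -1;0 0 -0.05 0 -1")

```text
time_s: 12.1
position: [0.5617, 0.2855, 0.2506]
eef_rot: [-180.0, 0.0, 100.1]
force: [0.8, -0.3, -0.3]
grip_width: 0.675
grasp_force: 0.0
```

Run:
```python
from h import *
i,d,K,M=cam("wrist"); P=cloud(d,K,M)
rect(P,(.546,.284),.14,.022,.06); Q=rect(P,(.546,.284),.1,.044,.06)
go(.5618,.2854,.036,99.9)
```

```text
4530 z [0.0235 0.0254 0.0534] [547.2 282.2] [200.  140.3] 9.7
765 z [0.0494 0.0528 0.0545] [561.7 285.5] [11.9 59. ] 10.1
go [-1.000e-04  1.000e-04  2.147e-01] 0.003 at [0.5617 0.2855 0.2507] yaw 100.09 grip 0.717 t 12.15 F [0.1 0.1 0.1]
```

Unmoved and level. Same grasp again, with enough closing time.

>>> drive_tool(increments="0 0 0.04 0 -0.5;0 0 0.08 0 -0.5;0 0 0.12 0 -0.5;0 0 0.15 0 -0.5;0 0 0.18 0 -0.5;0 0 0.2 0 -0.5;0 0 0.212 0 -0.5;0 0 0.2147 0 -0.5")

```text
time_s: 12.95
position: [0.5613, 0.2853, 0.0352]
eef_rot: [-179.9, 0.0, 100.1]
force: [0.1, -0.1, -0.5]
grip_width: 0.749
grasp_force: 0.0
```

>>> drive_tool(increments="0 0 0 0 1;0 0 0 0 1;0 0 0 0 1;0 0 0 0 1;0 0 0 0 1;0 0 0 0 1;0 0 0 0 1;0 0 0 0 1")

```text
time_s: 13.75
position: [0.5617, 0.2855, 0.0363]
eef_rot: [-180.0, 0.0, 100.1]
force: [-1.6, -0.7, 1.6]
grip_width: 0.128
grasp_force: 30.0
```

>>> drive_tool(increments="0 0 0 0 1;0 0 0 0 1;0 0 0 0 1;0 0 0 0 1")

```text
time_s: 14.15
position: [0.5617, 0.2855, 0.0363]
eef_rot: [-180.0, 0.0, 100.1]
force: [-1.6, -0.6, 2.9]
grip_width: 0.132
grasp_force: 30.0
```

>>> drive_tool(increments="0 0 -0.01 0 1;0 0 -0.03 0 1;0 0 -0.06 0 1;0 0 -0.09 0 1;0 0 -0.12 0 1;0 0 -0.14 0 1;0 0 -0.145 0 1;0 0 -0.145 0 1")

```text
time_s: 14.95
position: [0.5619, 0.2856, 0.1817]
eef_rot: [179.9, -0.0, 100.1]
force: [0.1, 0.8, -3.5]
grip_width: 0.127
grasp_force: 30.0
```

Run:
```python
from h import *
i,d,K,M=cam("wrist"); P=cloud(d,K,M)
z=arm.observe()["position"]; rect(P,(.547,.282),.14,z[2]-.016,z[2]+.002)
go(.568,-.1953,z[2],88)
```

```text
15216 z [0.1662 0.1705 0.172 ] [547.3 283. ] [200.7 139.3] 10.1
go [-4.744e-01 -7.760e-02  1.000e-04] 0.211 at [0.5614 0.2853 0.1807] yaw 100.08 grip 0.131 t 15.0 F [ 0.3  0.7 -3.2]
```

>>> drive_tool(increments="-0.015 -0.0025 -0.02 0.02 1;-0.045 -0.007 -0.02 0.04 1;-0.085 -0.014 -0.02 0.06 1;-0.125 -0.02 -0.02 0.08 1;-0.165 -0.027 -0.02 0.1 1;-0.205 -0.033 -0.02 0.12 1;-0.245 -0.04 -0.02 0.14 1;-0.275 -0.045 -0.02 0.16 1")

```text
time_s: 15.8
position: [0.5645, 0.0048, 0.1997]
eef_rot: [-179.9, 0.0, 90.8]
force: [0.8, -0.3, -2.9]
grip_width: 0.131
grasp_force: 30.0
```

```bash
python3 -c "
from h import *
go(.5675,-.1955,.18,87.9)"
```

```text
go [-2.003e-01  1.000e-04  1.970e-02] 0.051 at [0.5645 0.0048 0.1997] yaw 90.83 grip 0.131 t 15.8 F [ 0.8 -0.3 -2.9]
```

>>> drive_tool(increments="-0.04 0 0 0.02 1;-0.08 0 0 0.05 1;-0.12 0 0 0.05 1;-0.16 0 0 0.05 1;-0.185 0 0 0.05 1;-0.198 0 0 0.05 1;-0.2 0 0 0.05 1;-0.2 0 0 0.05 1")

```text
time_s: 16.6
position: [0.5685, -0.1925, 0.2005]
eef_rot: [-179.9, -0.0, 88.0]
force: [-0.3, 0.0, -2.9]
grip_width: 0.127
grasp_force: 30.0
```

Run:
```python
from h import *
go(.5675,-.1955,.10,87.9)
i,d,K,M=cam("wrist"); P=cloud(d,K,M)
z=arm.observe()["position"]; rect(P,(.553,-.195),.14,z[2]-.016,z[2]+.002)
go(.5675,-.1955,.10,87.9)
```

```text
go [-0.0031 -0.0007  0.1005] 0.002 at [ 0.5685 -0.1925  0.2005] yaw 88.04 grip 0.127 t 16.6 F [-0.3  0.  -2.9]
14706 z [0.1862 0.1893 0.1908] [ 553.6 -191.9] [139.2 200.7] 88.0
go [-0.0035 -0.0008  0.1007] 0.003 at [ 0.5686 -0.1921  0.2007] yaw 88.08 grip 0.125 t 16.65 F [ 0.1 -0.1 -3.4]
```

>>> drive_tool(increments="-0.003 -0.001 0.02 0.002 1;-0.003 -0.001 0.045 0.002 1;-0.003 -0.001 0.07 0.002 1;-0.003 -0.001 0.09 0.002 1;-0.003 -0.001 0.105 0.002 1;-0.003 -0.001 0.113 0.002 1;-0.003 -0.001 0.113 0.002 1;-0.003 -0.001 0.113 0.002 1")

```text
time_s: 17.45
position: [0.5682, -0.196, 0.0889]
eef_rot: [180.0, 0.0, 87.9]
force: [-0.5, 0.2, -3.3]
grip_width: 0.13
grasp_force: 30.0
```

>>> drive_tool(increments="0 0 0.002 0 1;0 0 0.004 0 1;0 0 0.006 0 1;0 0 0.008 0 1;0 0 0.0095 0 1;0 0 0.0105 0 1;0 0 0.0105 0 1;0 0 0.0105 0 1")

```text
time_s: 18.25
position: [0.5677, -0.1961, 0.0778]
eef_rot: [-180.0, -0.0, 87.9]
force: [-0.3, 0.2, -4.4]
grip_width: 0.128
grasp_force: 30.0
```

>>> drive_tool(increments="0 0 0.001 0 1;0 0 0.0015 0 1;0 0 0.0015 0 1;0 0 0.0015 0 -0.4;0 0 0.0015 0 -0.4;0 0 0.0015 0 -0.4;0 0 0.0015 0 -0.4;0 0 0.0015 0 -0.4")

```text
time_s: 19.05
position: [0.5678, -0.1961, 0.0763]
eef_rot: [180.0, 0.0, 87.9]
force: [0.9, -1.0, -0.1]
grip_width: 0.536
grasp_force: 0.0
```

>>> drive_tool(increments="0 0 0 0 -0.4;0 0 -0.02 0 -0.4;0 0 -0.06 0 -0.4;0 0 -0.11 0 -0.5;0 0 -0.15 0 -0.5;0 0 -0.18 0 -0.5;0 0 -0.19 0 -0.5;0 0 -0.19 0 -0.5")

```text
time_s: 19.85
position: [0.5682, -0.1962, 0.2674]
eef_rot: [179.9, 0.0, 87.9]
force: [-0.6, -0.1, -0.6]
grip_width: 0.75
grasp_force: 0.0
```

Run:
```python
from h import *
i,d,K,M=cam("wrist"); P=cloud(d,K,M)
rect(P,(.553,-.195),.14,.058,.072);rect(P,(.553,-.195),.14,.084,.1)
go(.669,.0245,.2,-27.1)
i,d,K,M=cam("side"); save("s2.png",cv2.resize(i[170:290,200:360],(640,480)))
```

```text
4476 z [0.06   0.0651 0.0665] [ 553.5 -196. ] [139.  200.3] 87.9
873 z [0.0893 0.0927 0.0943] [ 568.4 -196.1] [59.4 12.1] 87.9
go [0.224  0.0934 0.0658] 2.008 at [ 0.5675 -0.196   0.2658] yaw 87.94 grip 0.75 t 19.9 F [ 0.7  0.4 -1. ]
```

View pics/s2.png

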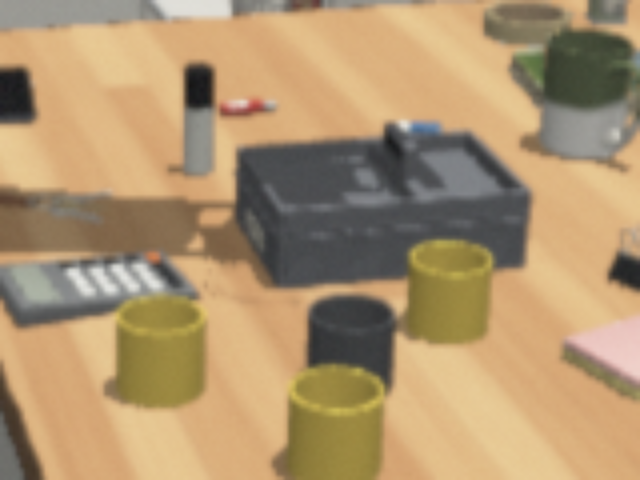

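The tray is seated: rim z 66 mm, bar top 94 mm, (0.5535,-0.196), yaw -2.1°. The side crop shows it flush on the bin, with the dark cup at (350,340) among three yellow ones: (160,350), (450,290), (335,425). Next is the eraser.

>>> drive_tool(increments="0.03 0.012 0 0.14 -0.3;0.06 0.024 0 0.28 -0.3;0.09 0.036 0 0.43 -0.3;0.12 0.05 0 0.57 -0.3;0.15 0.06 0.02 0.72 -0.3;0.18 0.075 0.03 0.86 -0.3;0.21 0.09 0.05 1.0 -0.3;0.224 0.0934 0.066 1.15 -0.3")

```text
time_s: 20.75
position: [0.6691, 0.0266, 0.197]
eef_rot: [-179.9, 0.1, 21.8]
force: [-0.2, 0.0, -0.9]
grip_width: 0.648
grasp_force: 0.0
```

>>> drive_tool(increments="0 0 0 0.15 -0.3;0 0 0 0.3 -0.3;0 0 0 0.45 -0.3;0 0 0 0.6 -0.3;0 0 0 0.75 -0.3;0 0 0 0.86 -0.3;0 0 0 0.86 -0.3;0 0 0 0.86 -0.3")

```text
time_s: 21.55
position: [0.6684, 0.0244, 0.1987]
eef_rot: [179.9, 0.1, -27.0]
force: [-0.1, -0.2, -0.1]
grip_width: 0.648
grasp_force: 0.0
```

Run:
```python
from h import *
i,d,K,M=cam("wrist"); P=cloud(d,K,M)
rect(P,(.669,.0245),.05,.008,.02)
go(.669,.0245,.016,-27.1)
```

```text
1073 z [0.0104 0.0121 0.0134] [668.8  24.9] [20.8 45.8] 63.4
go [ 0.0006 -0.0004  0.1831] 0.001 at [0.6686 0.0244 0.1991] yaw -27.04 grip 0.652 t 21.6 F [ 0.4  0.5 -0. ]
```

>>> drive_tool(increments="0 0 0.04 0 -0.3;0 0 0.08 0 -0.3;0 0 0.12 0 -0.3;0 0 0.145 0 -0.3;0 0 0.165 0 -0.3;0 0 0.177 0 -0.3;0 0 0.182 0 -0.3;0 0 0.183 0 -0.3")

```text
time_s: 22.4
position: [0.6691, 0.0245, 0.0172]
eef_rot: [180.0, 0.0, -27.2]
force: [0.5, 0.3, 0.9]
grip_width: 0.65
grasp_force: 0.0
```

>>> drive_tool(increments="0 0 0 0 1;0 0 0 0 1;0 0 0 0 1;0 0 0 0 1;0 0 0 0 1;0 0 0 0 1;0 0 0 0 1;0 0 0 0 1")

```text
time_s: 23.2
position: [0.6692, 0.0244, 0.0175]
eef_rot: [-180.0, -0.0, -27.2]
force: [-1.3, 0.4, 4.7]
grip_width: 0.225
grasp_force: 30.0
```

>>> drive_tool(increments="0 0 -0.02 0 1;0 0 -0.06 0 1;0 0 -0.1 0 1;0 0 -0.14 0 1;0 0 -0.17 0 1;0 0 -0.18 0 1;0 0 -0.18 0 1")

```text
time_s: 23.9
position: [0.6697, 0.0244, 0.1984]
eef_rot: [-179.9, -0.1, -27.2]
force: [1.3, 0.1, -1.0]
grip_width: 0.224
grasp_force: 30.0
```

Run:
```python
from h import *
go(.6115,-.198,.2,-2.1)
i,d,K,M=cam("wrist"); save("w4.png",i)
```

```text
go [ 0.05    0.2244 -0.0017] -0.439 at [0.6697 0.0244 0.1984] yaw -27.23 grip 0.224 t 23.9 F [ 1.3  0.1 -1. ]
```

View pics/w4.png

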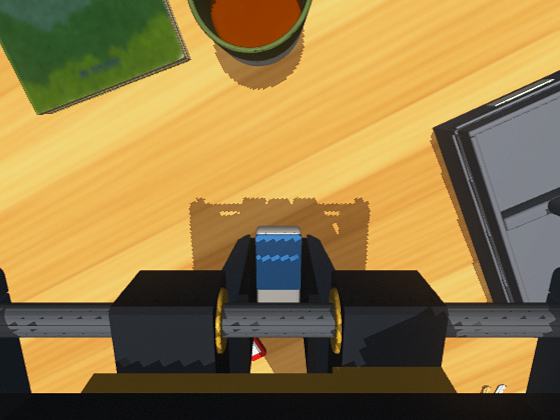

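The eraser is held squarely between the fingers at (278,262).

>>> drive_tool(increments="0.01 0.035 0 -0.07 1;0.02 0.075 0 -0.15 1;0.03 0.115 0 -0.23 1;0.04 0.155 0 -0.3 1;0.045 0.19 0 -0.38 1;0.05 0.215 0 -0.439 1;0.05 0.2244 0 -0.439 1;0.05 0.2244 0 -0.439 1")

```text
time_s: 24.75
position: [0.6099, -0.1984, 0.1956]
eef_rot: [-180.0, 0.1, -2.2]
force: [0.5, 1.0, -0.3]
grip_width: 0.225
grasp_force: 30.0
```

Run:
```python
from h import *
go(.6115,-.198,.0685,-2.1)
```

```text
go [ 0.0019 -0.0004  0.1271] -0.002 at [ 0.6099 -0.1984  0.1956] yaw -2.24 grip 0.225 t 24.75 F [ 0.5  1.  -0.3]
```

>>> drive_tool(increments="0.001 0 0.03 0 1;0.001 0 0.06 0 1;0.001 0 0.09 0 1;0.001 0 0.11 0 1;0.001 0 0.12 0 1;0.001 0 0.125 0 1;0.001 0 0.127 0 1;0.001 0 0.127 0 1")

```text
time_s: 25.55
position: [0.6124, -0.1979, 0.0709]
eef_rot: [180.0, -0.0, -2.1]
force: [0.7, -0.5, -0.2]
grip_width: 0.227
grasp_force: 30.0
```

>>> drive_tool(increments="0 0 0.0015 0 1;0 0 0.0025 0 1;0 0 0.0025 0 1;0 0 0.0025 0 -0.1;0 0 0.0025 0 -0.1;0 0 0.0025 0 -0.1;0 0 0.0025 0 -0.1;0 0 0.0025 0 -0.1")

```text
time_s: 26.35
position: [0.6119, -0.198, 0.0678]
eef_rot: [180.0, 0.0, -2.1]
force: [0.2, 0.6, 0.1]
grip_width: 0.548
grasp_force: 0.0
```

>>> drive_tool(increments="0 0 -0.02 0 -0.1;0 0 -0.06 0 -0.1;0 0 -0.11 0 -0.1;0 0 -0.15 0 -1;0 0 -0.18 0 -1;0 0 -0.19 0 -1;0 0 -0.19 0 -1")

```text
time_s: 27.05
position: [0.6124, -0.1982, 0.259]
eef_rot: [180.0, -0.1, -2.1]
force: [-0.0, 0.5, -0.7]
grip_width: 0.868
grasp_force: 0.0
```

Run:
```python
from h import *
i,d,K,M=cam("wrist"); P=cloud(d,K,M); save("w5.png",i)
rect(P,(.6115,-.198),.035,.055,.075);
rect(P,(.553,-.195),.14,.084,.1)
go(.454,-.415,.2,-20)
```

```text
1039 z [0.0599 0.0621 0.0635] [ 611.3 -198.8] [21.1 46.5] 88.4
927 z [0.0855 0.0924 0.0942] [ 568.6 -197.1] [59.3 12.5] 87.6
go [-0.1498  0.2227  0.0573] 0.313 at [ 0.6117 -0.1979  0.2573] yaw -2.08 grip 0.915 t 27.1 F [ 1.1 -0.3  0.1]
```

View pics/w5.png

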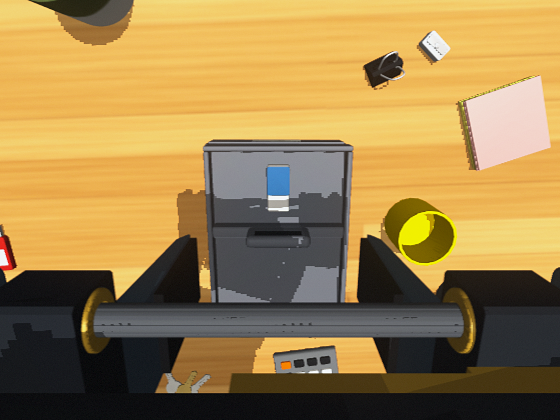

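The eraser is flat in the small compartment (278,188), top 12 mm above the floor. Next is the cup; I hover and look for clearance from the yellow ones.

>>> drive_tool(increments="-0.02 0.03 0 0.04 -1;-0.045 0.07 0 0.1 -1;-0.07 0.11 0 0.16 -1;-0.1 0.15 0 0.22 -1;-0.125 0.19 0 0.28 -1;-0.145 0.215 0 0.313 -1;-0.15 0.2227 0 0.313 -1;-0.15 0.2227 0 0.313 -1")

```text
time_s: 27.9
position: [0.4529, -0.4154, 0.256]
eef_rot: [-179.9, 0.1, -20.1]
force: [-0.1, 0.1, -0.5]
grip_width: 1.002
grasp_force: 0.0
```

Run:
```python
from h import *
i,d,K,M=cam("wrist"); P=cloud(d,K,M); save("w6.png",i)
i2,d2,K2,M2=cam("side"); P2=cloud(d2,K2,M2)
rect(P,(.454,-.415),.045,.047,.062)
for n,I,Q in(("wrist",i,P),("side",i2,P2)):
    h=cv2.cvtColor(I,cv2.COLOR_RGB2HSV); m=cv2.inRange(h,(24,140,60),(34,255,255)); nc,l,st,_=cv2.connectedComponentsWithStats(m)
    for k in range(1,nc):
        if st[k,4]>200:
            q=Q[(l==k)&(Q[...,2]>.048)&(Q[...,2]<.065)]
            if len(q)>20:
                c,r=cv2.minEnclosingCircle((q[:,:2]*1000).astype(np.float32)); print(n,np.round(c),round(r))
go(.454,-.415,.2,-20)
```

```text
706 z [0.0486 0.054  0.0554] [ 454.2 -417. ] [58.6 59.2] 69.3
wrist [ 552. -350.] 30
wrist [ 409. -518.] 30
wrist [ 330. -390.] 29
side [ 552. -351.] 32
side [ 329. -390.] 31
side [ 406. -521.] 34
go [0.0001 0.0008 0.0567] 0.001 at [ 0.4542 -0.4142  0.2567] yaw -19.97 grip 1.002 t 28.0 F [0.8 0.3 0.1]
```

View pics/w6.png

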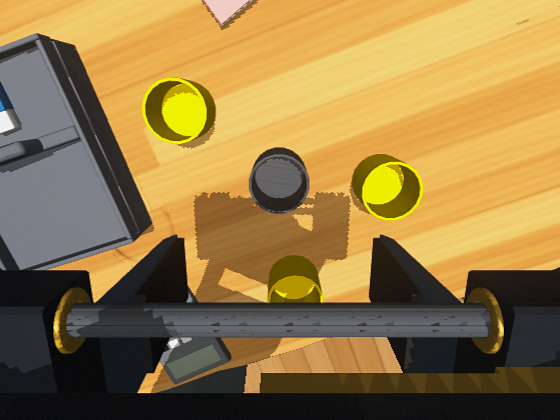

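The dark cup is at pixel (279,181) = (0.454,-0.417). The yellow ones are all at least 112 mm off, so the fingers have clearance.

>>> drive_tool(increments="0.001 0.0027 0.04 0 -1;0.001 0.0027 0.08 0 -1;0.001 0.0027 0.12 0 -1;0.001 0.0027 0.16 0 -1;0.001 0.0027 0.19 0 -1;0.001 0.0027 0.21 0 -1;0.001 0.0027 0.22 0 -1;0.001 0.0027 0.2217 0 -1")

```text
time_s: 28.8
position: [0.4542, -0.4168, 0.035]
eef_rot: [-180.0, 0.1, -19.9]
force: [0.4, -0.0, -0.0]
grip_width: 0.998
grasp_force: 0.0
```

>>> drive_tool(increments="0 0 0 0 1;0 0 0 0 1;0 0 0 0 1;0 0 0 0 1;0 0 0 0 1;0 0 0 0 1;0 0 0 0 1;0 0 0 0 1")

```text
time_s: 29.6
position: [0.4542, -0.4183, 0.0368]
eef_rot: [180.0, -0.0, -20.0]
force: [-0.9, 1.5, 6.8]
grip_width: 0.656
grasp_force: 30.0
```

>>> drive_tool(increments="0 0 -0.02 0 1;0 0 -0.05 0 1;0 0 -0.09 0 1;0 0 -0.13 0 1;0 0 -0.16 0 1;0 0 -0.175 0 1;0 0 -0.175 0 1")

```text
time_s: 30.3
position: [0.4545, -0.4186, 0.2128]
eef_rot: [179.9, -0.2, -20.0]
force: [0.1, -0.6, -1.7]
grip_width: 0.654
grasp_force: 30.0
```

Run:
```python
from h import *
go(.5095,-.1945,.21,-2.1)
i,d,K,M=cam("wrist"); P=cloud(d,K,M); z=arm.observe()["position"]
rect(P,z[:2],.045,z[2]+.010,z[2]+.03)
```

```text
go [-0.0251 -0.2294  0.0024] -0.313 at [ 0.4545 -0.4186  0.2128] yaw -20.01 grip 0.654 t 30.3 F [ 0.1 -0.6 -1.7]
6126 z [0.2221 0.2297 0.2384] [ 457.3 -414. ] [78.2 60.1] 52.7
```

>>> drive_tool(increments="-0.004 -0.03 0 -0.04 1;-0.008 -0.07 0 -0.1 1;-0.012 -0.11 0 -0.16 1;-0.016 -0.15 0 -0.22 1;-0.02 -0.19 0 -0.28 1;-0.025 -0.22 0 -0.313 1;-0.025 -0.229 0 -0.313 1;-0.025 -0.229 0 -0.313 1")

```text
time_s: 31.15
position: [0.5084, -0.1932, 0.2094]
eef_rot: [-180.0, 0.1, -2.0]
force: [-0.3, -0.4, -1.0]
grip_width: 0.654
grasp_force: 30.0
```

Run:
```python
from h import *
go(.5105,-.195,.088,-2.1)
```

```text
go [0.0024 0.0018 0.1214] 0.002 at [ 0.5084 -0.1932  0.2094] yaw -2.01 grip 0.654 t 31.15 F [-0.3 -0.4 -1. ]
```

>>> drive_tool(increments="0.001 0.001 0.03 0 1;0.001 0.001 0.06 0 1;0.001 0.001 0.085 0 1;0.001 0.001 0.105 0 1;0.001 0.001 0.115 0 1;0.001 0.001 0.12 0 1;0.001 0.001 0.1214 0 1;0.001 0.001 0.1214 0 1")

```text
time_s: 31.95
position: [0.5101, -0.1957, 0.0902]
eef_rot: [180.0, -0.0, -2.1]
force: [-0.1, -0.3, -0.7]
grip_width: 0.657
grasp_force: 30.0
```

>>> drive_tool(increments="0 0 0.0015 0 1;0 0 0.003 0 1;0 0 0.003 0 1;0 0 0.003 0 -0.75;0 0 0.003 0 -0.75;0 0 0.003 0 -0.75;0 0 0.003 0 -0.75;0 0 0.003 0 -0.75")

```text
time_s: 32.75
position: [0.5098, -0.1953, 0.0867]
eef_rot: [180.0, -0.0, -2.1]
force: [-0.2, 0.6, 0.4]
grip_width: 0.874
grasp_force: 0.0
```

>>> drive_tool(increments="0 0 -0.01 0 -0.75;0 0 -0.04 0 -0.75;0 0 -0.08 0 -0.75;0 0 -0.12 0 -0.75;0 0 -0.16 0 -0.75;0 0 -0.17 0 -0.75;0 0 -0.17 0 -0.75")

```text
time_s: 33.45
position: [0.5105, -0.1956, 0.2588]
eef_rot: [179.9, -0.2, -2.1]
force: [-0.3, -0.9, -0.6]
grip_width: 0.874
grasp_force: 0.0
```

Run:
```python
from h import *
i,d,K,M=cam("wrist"); P=cloud(d,K,M); save("w7.png",i)
rect(P,(.51,-.195),.042,.095,.115)
z=np.load("w1.npz");
i,d,K,M=cam("scene"); P=cloud(d,K,M); rect(P,(.453,-.005),.04,.085,.1); 
i,d,K,M=cam("side"); P=cloud(d,K,M); rect(P,(.453,-.005),.04,.085,.1); rect(P,(.51,-.195),.042,.095,.115)
go(.454,-.003,.26,-2)
```

```text
1002 z [0.0965 0.1039 0.1054] [ 509.2 -196.1] [58.7 59. ] 68.6
78 z [0.0864 0.0908 0.0931] [455.1  -2.5] [27.  24.1] 8.9
36 z [0.0866 0.0935 0.0969] [454.8  -9.4] [24.9 26. ] 40.1
128 z [0.0957 0.1011 0.1064] [ 509.1 -198.8] [68.6 55.7] 72.6
go [-0.0619 -0.1899 -0.0045] -0.001 at [ 0.509  -0.195   0.2552] yaw -2.07 grip 0.874 t 33.6 F [-0.6  0.1  0.6]
```

View pics/w7.png

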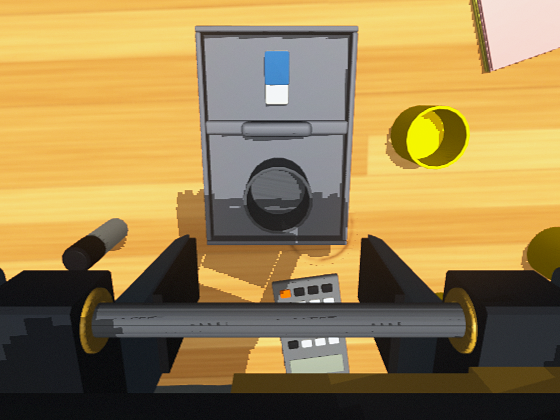

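The cup stands upright in the large compartment: pixel (278,192) = (0.509,-0.196), top 105 mm. Marker next.

>>> drive_tool(increments="-0.01 -0.04 0 0 -0.75;-0.02 -0.08 0 0 -0.75;-0.035 -0.12 0 0 -0.75;-0.05 -0.155 0 0 -0.75;-0.055 -0.18 0 0 -0.75;-0.055 -0.19 0 0 -0.75;-0.055 -0.19 0 0 -0.75;-0.055 -0.19 0 0 -0.75")

```text
time_s: 34.4
position: [0.4619, -0.004, 0.2561]
eef_rot: [180.0, 0.1, -2.1]
force: [0.0, -0.3, -0.3]
grip_width: 0.877
grasp_force: 0.0
```

Run:
```python
from h import *
i,d,K,M=cam("wrist"); P=cloud(d,K,M); save("w8.png",i)
Q=rect(P,(.453,-.005),.04,.09,.11); print(cv2.minEnclosingCircle((Q[:,:2]*1000).astype(np.float32)))
rect(P,(.453,-.005),.04,.04,.11)
go(.454,-.003,.077,-2)
```

```text
696 z [0.0912 0.0939 0.0953] [455.5  -5.7] [26.3 26.5] 35.9
((455.56524658203125, -5.89222526550293), 13.663087844848633)
976 z [0.051  0.0934 0.0952] [455.8  -5.9] [26.7 26.7] 88.8
go [-0.0078 -0.001   0.1792] -0.002 at [ 0.4619 -0.0043  0.2562] yaw -2.11 grip 0.875 t 34.45 F [-0.5  0.2 -0. ]
```

View pics/w8.png

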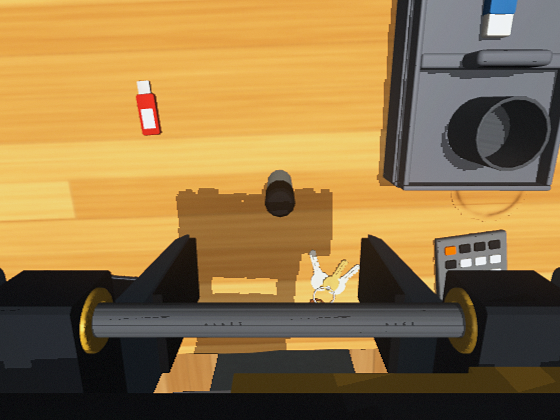

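>>> drive_tool(increments="-0.006 0.0015 0 0 -0.75;-0.006 0.0015 0.04 0 -0.75;-0.006 0.0015 0.08 0 -0.75;-0.006 0.0015 0.12 0 -0.75;-0.006 0.0015 0.15 0 -0.75;-0.006 0.0015 0.17 0 -0.75;-0.006 0.0015 0.18 0 -0.75;-0.006 0.0015 0.181 0 -0.75")

```text
time_s: 35.25
position: [0.455, -0.0052, 0.0749]
eef_rot: [-180.0, 0.1, -2.1]
force: [0.2, -0.1, 2.0]
grip_width: 0.881
grasp_force: 0.0
```

>>> drive_tool(increments="0 0 0 0 1;0 0 0 0 1;0 0 0 0 1;0 0 0 0 1;0 0 0 0 1;0 0 0 0 1;0 0 0 0 1;0 0 0 0 1")

```text
time_s: 36.05
position: [0.4557, -0.0047, 0.0757]
eef_rot: [-180.0, -0.0, -2.1]
force: [-0.0, -0.1, 1.7]
grip_width: 0.297
grasp_force: 30.0
```

>>> drive_tool(increments="0 0 0 0 1;0 0 0 0 1;0 0 0 0 1;0 0 0 0 1")

```text
time_s: 36.45
position: [0.4557, -0.0047, 0.0757]
eef_rot: [-180.0, -0.0, -2.1]
force: [-0.2, 0.3, 2.0]
grip_width: 0.299
grasp_force: 30.0
```

>>> drive_tool(increments="0 0 -0.02 0 1;0 0 -0.05 0 1;0 0 -0.09 0 1;0 0 -0.13 0 1;0 0 -0.155 0 1;0 0 -0.165 0 1;0 0 -0.165 0 1")

```text
time_s: 37.15
position: [0.4561, -0.0048, 0.2413]
eef_rot: [180.0, -0.1, -2.1]
force: [0.5, -0.2, -0.7]
grip_width: 0.295
grasp_force: 30.0
```

Run:
```python
from h import *
i,d,K,M=cam("side"); P=cloud(d,K,M); z=arm.observe()["position"]
i2=i[100:240,180:320]; save("s3.png",cv2.resize(i2,(560,560)))
go(.5092,-.196,.24,-2.1)
```

```text
go [0.0607 0.1892 0.    ] 0.0 at [ 0.4554 -0.0047  0.24  ] yaw -2.07 grip 0.294 t 37.2 F [ 0.5 -0.3 -1.3]
```

View pics/s3.png

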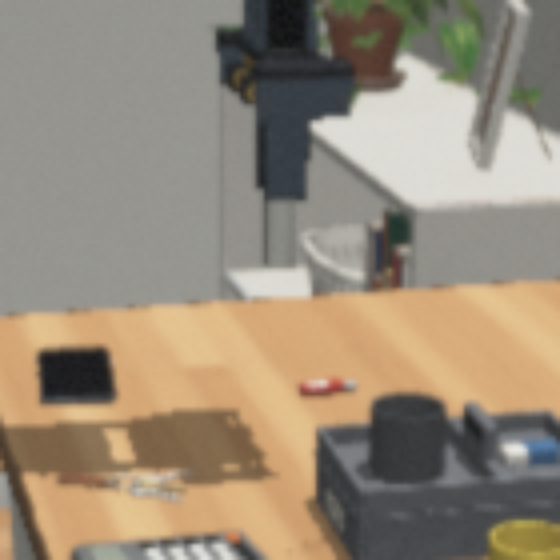

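The marker hangs straight in the fingers (280,235), and the cup stands upright at (408,437). Moving above the cup.

>>> drive_tool(increments="0.008 0.025 0 0 1;0.02 0.06 0 0 1;0.032 0.1 0 0 1;0.045 0.14 0 0 1;0.055 0.17 0 0 1;0.06 0.185 0 0 1;0.0607 0.1892 0 0 1;0.0607 0.1892 0 0 1")

```text
time_s: 38.0
position: [0.5089, -0.1954, 0.2395]
eef_rot: [-180.0, 0.1, -2.1]
force: [-0.6, 0.6, -1.0]
grip_width: 0.29
grasp_force: 30.0
```

Run:
```python
from h import *
go(.5092,-.196,.131,-2.1)
```

```text
go [0.0005 0.0006 0.1085] 0.0 at [ 0.5089 -0.1954  0.2395] yaw -2.09 grip 0.29 t 38.0 F [-0.6  0.6 -1. ]
```

>>> drive_tool(increments="0 0.0006 0.025 0 1;0 0.0006 0.05 0 1;0 0.0006 0.07 0 1;0 0.0006 0.087 0 1;0 0.0006 0.098 0 1;0 0.0006 0.105 0 1;0 0.0006 0.1085 0 1;0 0.0006 0.1085 0 1")

```text
time_s: 38.8
position: [0.5095, -0.1964, 0.1322]
eef_rot: [-180.0, 0.0, -2.1]
force: [0.7, 0.6, -0.7]
grip_width: 0.297
grasp_force: 30.0
```

>>> drive_tool(increments="0 0 0.0005 0 1;0 0 0.001 0 1;0 0 0.001 0 1")

```text
time_s: 39.1
position: [0.5096, -0.1967, 0.1315]
eef_rot: [180.0, -0.0, -2.1]
force: [0.3, -0.4, 0.4]
grip_width: 0.292
grasp_force: 30.0
```

>>> drive_tool(increments="0 0 0.001 0 1;0 0 0.0015 0 1;0 0 0.0015 0 1;0 0 0.0015 0 1")

```text
time_s: 39.5
position: [0.5095, -0.1967, 0.1298]
eef_rot: [180.0, -0.0, -2.1]
force: [0.6, -0.6, 1.6]
grip_width: 0.297
grasp_force: 30.0
```

>>> drive_tool(increments="0 0 0 0 0;0 0 0 0 -0.3;0 0 0 0 -0.3;0 0 0 0 -0.3;0 0 0 0 -0.3;0 0 0 0 -0.3;0 0 0 0 -0.3;0 0 0 0 -0.3")

```text
time_s: 40.3
position: [0.5094, -0.1966, 0.1297]
eef_rot: [-180.0, -0.0, -2.1]
force: [-0.5, 0.9, -0.4]
grip_width: 0.647
grasp_force: 0.0
```

>>> drive_tool(increments="0 0 -0.01 0 -0.3;0 0 -0.04 0 -0.3;0 0 -0.08 0 -0.3;0 0 -0.12 0 -0.3;0 0 -0.14 0 -0.3;0 0 -0.14 0 -0.3;0 0 -0.14 0 -0.3;0 0 -0.14 0 -0.3")

```text
time_s: 41.1
position: [0.5088, -0.1964, 0.2686]
eef_rot: [-180.0, 0.1, -2.1]
force: [0.1, -0.1, -0.2]
grip_width: 0.65
grasp_force: 0.0
```

Run:
```python
from h import *
i,d,K,M=cam("wrist"); P=cloud(d,K,M); save("w9.png",i)
rect(P,(.51,-.196),.03,.135,.16); rect(P,(.51,-.196),.042,.095,.115); rect(P,(.6115,-.198),.035,.055,.075); rect(P,(.553,-.195),.14,.058,.072)
go(.51,-.196,.27,-2)
i,d,K,M=cam("side"); save("s4.png",cv2.resize(i[150:290,220:360],(560,560)))
```

```text
999 z [0.14   0.1479 0.1493] [ 509.8 -197.5] [26.3 26.4] 86.0
991 z [0.0965 0.104  0.106 ] [ 509.3 -196.2] [59.  58.8] 86.8
1224 z [0.0607 0.0622 0.0635] [ 611.6 -198.9] [21. 45.] 88.0
7127 z [0.0599 0.0647 0.0667] [ 553.2 -196.6] [140.4 199.7] 88.1
go [ 0.0012 -0.0004 -0.0016] -0.001 at [ 0.5088 -0.1963  0.2684] yaw -2.07 grip 0.653 t 41.15 F [-0.2  0.6 -0.2]
```

View pics/s4.png

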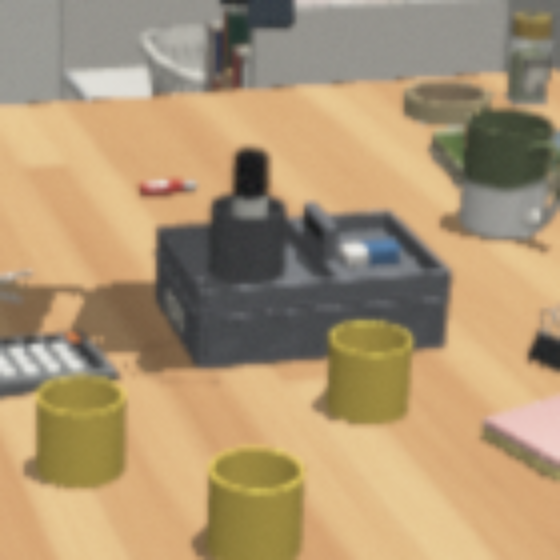

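The marker stands upright in the cup (250,190), top at 149 mm and 1.5 mm off its axis. The eraser is flat (368,252), the tray is seated, and the gripper is clear.

```bash
python3 -c "
from rig import arm
print(arm.hand_in())"
```

```text
the job is handed in; nothing more can be done
None
```

The caddy is packed in the order asked and handed in at about 41 s of the 122 s; my last measurements had every checked part within its limits, but the hand-in gave no verdict.

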